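Damp check on a record-case lid

TASK

Two record-case lid boards are clamped on tilting stands, and the red tag lies in front of the one that is due for its damp check. Lift the yellow moisture meter out of its holder and press its sprung tip gently onto the centre of the bullseye of that board, with the meter square to the board's sloping face, until the tip is pushed in about half-way; do not touch the other board with the meter, and leave the tags, the record cylinders and the slope of the boards as they are. Finish while holding the meter pressed there in the gripper: do not let go.

Things in the scene. Friction and masses are not known exactly. Their poses are not given: they have to be found in the camera images.
- meter_grip (a point): the place to grip the yellow moisture meter: on its axis, 55 mm above the underside (shoulder) of its handle. The handle is upright at the start, 26 x 26 mm square in section and 90 mm tall (from 55 mm below this point to 35 mm above it), mass about 0.125 kg. z runs along the meter from tip to top; x and y are square to the handle's sides
- meter_tip (a point): the end of the meter's brass tip (round, 8 mm across, on a 7 mm rod); it lies on the meter's axis, 99 mm below meter_grip when the spring is relaxed, and moves up with the plunger. z runs along the meter from tip to top. Below the handle come a black nose 16 mm across and 20 mm long, then 24 mm of sprung tip
- plunger (a joint): how far the sprung tip is pushed into the meter, m: 0 relaxed, 0.014 fully in; the spring is 350 N/m, so half-way (0.007) takes about 2.5 N
- meter: the moisture meter itself; origin on its axis at the underside of the handle, 55 mm below meter_grip; same axes
- holder: fixed black block 70 x 70 x 60 mm with a round hole 19 mm wide and 52 mm deep in the middle of its top, in which the meter stands: nose and tip in the hole, handle resting on the block's top. Lift straight up by 50 mm or more to clear it. Origin: centre of its underside
- stand_dark: heavy fixed steel tilting stand (base 200 x 220 x 16 mm, a thin steel quadrant arc at each side, up to 125 mm high, 107 mm from its middle line) that carries the dark wood board; origin: centre of the base's underside, on the table; x points uphill (away from the tag), z up
- stand_pale: heavy fixed steel tilting stand (base 200 x 220 x 16 mm, a thin steel quadrant arc at each side, up to 125 mm high, 107 mm from its middle line) that carries the pale wood board; origin: centre of the base's underside, on the table; x points uphill (away from the tag), z up
- spot_dark (a point): centre of the bullseye (black ring 28 mm, white disc 22 mm, black dot 6 mm across) on the upper face of the dark wood board (180 mm uphill x 190 mm x 12 mm), lying on the face; its z axis is the outward normal of the face, x points uphill along the board, y along its width to the left. The board slopes 0.2 to 0.5 rad, rising away from the robot, and its friction hinge holds that slope under light pushes
- spot_pale (a point): centre of the bullseye (black ring 28 mm, white disc 22 mm, black dot 6 mm across) on the upper face of the pale wood board (180 mm uphill x 190 mm x 12 mm), lying on the face; its z axis is the outward normal of the face, x points uphill along the board, y along its width to the left. The board slopes 0.2 to 0.5 rad, rising away from the robot, and its friction hinge holds that slope under light pushes
- board_dark: the dark wood board on its stand; origin on its hinge line at the lower edge, mid-thickness, 32 mm above the table; x points uphill along the board, z is the outward normal of the face; the upper face lies 6 mm above the origin
- board_pale: the pale wood board, as board_dark
- red_tag: flat red disc 50 mm across, 12 mm thick, loose on the table in front of (on the robot's side of) one stand, about 150 mm from that stand's origin: it marks the board to check. Origin: centre of its underside
- green_tag: the same in green, in front of the other stand: that board is not to be touched. Origin: centre of its underside
- record_near_mid (a point): centre of a loose blue record cylinder 56 mm across and 105 mm tall, standing upright between the stands; bystander
- record_far_mid (a point): the same, standing farther away; bystander
There are look-alikes about, which are no part of the job. Of the things that look like the meter, the middle-sized one is meant.

How it is judged (in metres and radians):
On the way:
1. the meter is gripped and lifted out of its holder (contact force between the fingers and meter above 1 N and height (world z) of meter_tip above 0.062 m and contact force between meter and holder below 0.1 N), for 0.2 s.
At the end, for the whole second after the job is handed in: The gripper holds the meter still with its tip within 10 mm of the bullseye's centre on the board that has the red tag in front of it, the meter within 0.14 rad of square to the board's face, the tip pushed in by 3 to 11 mm, 0.5 to 6 N on the board, and the meter not touching the holder (((horizontal distance between red_tag and stand_dark below 0.22 m and distance between meter_tip and spot_dark below 0.01 m and angle between the z axis of meter_tip and the z axis of spot_dark, either way round below 0.14 rad and contact force between meter and board_dark between 0.5 and 6 N) or (horizontal distance between red_tag and stand_pale below 0.22 m and distance between meter_tip and spot_pale below 0.01 m and angle between the z axis of meter_tip and the z axis of spot_pale, either way round below 0.14 rad and contact force between meter and board_pale between 0.5 and 6 N)) and value of joint plunger between 0.003 and 0.011 m and contact force between the fingers and meter above 1 N and contact force between meter and holder below 0.1 N and linear speed of meter below 0.02 m/s); the arm keeps its last pose, push and grip.
It fails at once if the meter touches the board that is not due ((horizontal distance between red_tag and stand_dark below 0.22 m and contact force between meter and board_pale above 0.3 N) or (horizontal distance between red_tag and stand_pale below 0.22 m and contact force between meter and board_dark above 0.3 N)).
It fails at once if the meter is pressed hard (over 12 N) on a board (contact force between meter and board_dark above 12 N or contact force between meter and board_pale above 12 N).
It fails at once if a tag or a record cylinder is shifted by more than 20 mm (distance of any of red_tag, green_tag, record_near_mid, record_far_mid from where it was at the start of the episode above 0.02 m).
It fails at once if a board's slope is changed (its bullseye moved by more than 8 mm) (distance of any of spot_dark, spot_pale from where it was at the start of the episode above 0.008 m).
It also fails if it takes over 35 s, if anything falls off the work surface, if the arm or the gripper's body presses on something with over 40 N, if the wrist force passes 120 N, or if a joint passes its speed limit or range.

ROBOT

A 7-joint arm with a two-finger parallel gripper is mounted at the origin on the work surface. World frame = base frame: x ahead of the robot, y to its left, z up, the work surface at z = 0. Lengths are in mm, angles in rad, forces in N, time in s.
With the tool pointing down it reaches from about 400 to 850 mm from the base axis. Payload 4.5 kg.
Tool frame: the origin (TCP) lies midway between the tips of the shut fingers; the grasp point (between the pads) lies 19 mm behind it; z points along the fingers, y is the line along which they close (so a half turn about z gives the same grasp; the last joint's range is limited). The gripper opens to 85 mm and grips with 20 to 120 N. Pads are 22 mm wide; open, the fingers measure 114 mm over their backs; the gripper's body (76 mm by 85 mm) begins 54 mm behind the grasp point. The pads swing forward as they close: fully open they stand 13 mm farther back than shut.
Start: joints at [-1.152, 0.689, -0.195, 1.565, 0.157, 0.902, -0.215], TCP at [234.591, 579.328, 231.317] pointing down, gripper open.
Joint ranges: [-3.01, 3.01], [-0.46, 2.08], [-1.47, 1.51], [0.13, 2.56], [-1, 4.14], [0.04, 2.09], [-2.66, 2.66]. Speed limits (rad/s): [2.57, 2.57, 3.14, 3.14, 3.14, 3.14, 3.14].

INTERFACE

Orientations are given as a 3x3 rotation matrix whose columns are the frame's x, y, z axes.
In Python, from cell import * gives the robot as it stands.
- The arm moves only by the tool carry_out, never from a script. Its argument "steps" is a list of rows, each a list of 6 numbers: the shift along the tool's x, y, z in mm, then the turn, a rotation vector about the tool's x, y, z in degrees. A call has 1 to 5 rows; each row shifts and turns the commanded pose from where the row before left it, along the tool's axes as they then stand; what a row does not reach is not made up. A row lasts 1/10 s, in which the tool goes at most 50 mm and 8.59 degrees, less where a joint would pass 70% of its speed; a pose out of reach is approached as far as the arm can. A call with a gripper value outside its range is refused whole. "hand" is the finger opening in mm, from 0 to 85.4, set as the call begins (left out, the last holds). The fingers move at their own pace and stop on an object; the grip force is fixed at half the most. Time passes only in rows, so rows that do not move let the fingers close. It gives the time, the measured TCP pose, the force, the opening and the grip force at its end, in the units of the state.
- get_state(): the state, without advancing time (a new reading comes with each control period).
- get_image(name): name is "side" or "top"; returns a dict with "img" (384x512x3 uint8, red, green, blue), "fx", "fy", "cx", "cy" (pixels), "dist" ([k1, k2, p1, p2, k3] as OpenCV has them; the pictures are not rectified), "T" (4x4, takes a point from camera to world coordinates). Camera axes: x right, y up, looking along -z (the intrinsics and any distortion apply to the point x, -y, -z); pixel columns grow to the right and rows downward; lengths in mm; the calibration is good to about 2 mm. A picture is of the moment at which its call begins. There is no depth.
- sign_off(): hands the job in; it is judged then, once.
Trained networks look in the newest picture that a camera, given by its name, has taken for a name from the list of things; names that differ only in an ending like _2 or _b are one class to them, and where a whole thing is asked for, a point or a joint stands for the part that bears it (a point fixed in the world has none). Each returns a list of dicts, best first, with "p" (0 to 1); they miss things now and then, are a little off and sometimes report something else, mostly with a low value. They report only what shows in the picture. A call takes as long as a camera call. They do not tell look-alikes from the thing itself.
- recognise(camera, thing): "uv" ([column, row] in pixels, amid what is visible of it).
- outline_of(camera, thing): "pixels" (384x512 bool, what is visible of it) and "uv" ([column, row] in pixels, amid what is visible of it).
- pinpoint(camera, thing): "uv" ([column, row] in pixels: a listed point, or the origin of a listed thing).
The state is a dict: "t": time; "joint_pos": joint angles; "dq": joint speeds; "effort": joint torques, N m; "ee_pos": TCP position; "ee_rot": TCP orientation; "contact_force": force on the tool from outside, world axes, zero at the start; "moment": the same for the moment, N m; "opening": finger opening in mm; "grasp_force": force on a finger pad.
Only numpy, scipy, OpenCV 4.12 (cv2) and the standard library are available. Lean on these libraries where they do the work, as an engineer would, in place of code of your own. Each camera call takes 0.05 s, during which the arm holds its last target. There are 200 camera calls.

## Working session

There is one attempt and no reset: what is moved stays moved. The work goes in short steps, Python scripts to look and compute and a tool call to move; the robot and the scene stay as the last step left them, time stands still between calls to the robot, and variables do not carry over. Pictures are saved under pics/ and viewed, at most 10 in all, crops included, and the job is handed in when it is done.

Besides the shell and the picture viewer there is one more tool, called by a JSON object that holds its "op" and its "data". carry_out: Moves the arm, as the interface text tells. Its arguments: {"type":"object","properties":{"steps":{"type":"array"},"hand":{"type":"number"}},"required":["steps"]}

```bash
mkdir -p pics
cat > h.py <<'E'
from cell import *
import numpy as np, cv2
def K(c): return np.array([[c["fx"],0,c["cx"]],[0,c["fy"],c["cy"]],[0,0,1.]])
def ray(c,uv):
    p=cv2.undistortPoints(np.array([[uv]],float),K(c),np.array(c["dist"],float))[0,0]
    T=np.array(c["T"]); d=T[:3,:3]@np.array([p[0],-p[1],-1.]); return T[:3,3],d/np.linalg.norm(d)
def onz(c,uv,z):
    o,d=ray(c,uv); return o+d*(z-o[2])/d[2]
def tri(c1,u1,c2,u2):
    o1,d1=ray(c1,u1);o2,d2=ray(c2,u2)
    s=np.linalg.lstsq(np.c_[d1,-d2],o2-o1,rcond=None)[0]
    a,b=o1+s[0]*d1,o2+s[1]*d2; return (a+b)/2,np.linalg.norm(a-b)
def proj(c,P):
    T=np.array(c["T"]); q=T[:3,:3].T@(np.array(P,float)-T[:3,3])
    return cv2.projectPoints(np.array([[q[0],-q[1],-q[2]]]),np.zeros(3),np.zeros(3),K(c),np.array(c["dist"],float))[0][0,0]
E
python3 - <<'E'
from h import *
np.set_printoptions(precision=1,suppress=True)
C={n:get_image(n) for n in("side","top")}
for n in C: cv2.imwrite(f"pics/{n}0.png",cv2.cvtColor(C[n]["img"],cv2.COLOR_RGB2BGR)); print(n,np.array(C[n]["T"])[:3,3])
for th in["meter_grip","spot_dark","spot_pale","red_tag","green_tag","stand_dark","stand_pale","holder","board_dark","board_pale","record_near_mid","record_far_mid"]:
    for n in C: print(th,n,[(np.round(r["uv"],1).tolist(),round(r["p"],2)) for r in pinpoint(n,th)])
E
```

```text
side [337.8 586.4 598.3]
top [524.2  14.8 986.4]
meter_grip side [([277.1, 239.8], 0.76), ([255.2, 189.1], 0.69)]
meter_grip top [([230.1, 227.4], 0.55), ([262.4, 233.3], 0.48)]
spot_dark side [([305.3, 156.9], 0.66)]
spot_dark top []
spot_pale side []
spot_pale top [([182.6, 214.3], 0.96)]
red_tag side [([297.7, 352.8], 0.94)]
red_tag top [([170.6, 267.4], 0.69)]
green_tag side [([355.2, 184.0], 0.51)]
green_tag top [([375.0, 260.2], 0.79)]
stand_dark side [([302.6, 176.2], 0.87)]
stand_dark top [([365.0, 205.5], 0.81), ([375.4, 259.8], 0.16)]
stand_pale side [([226.0, 319.0], 0.58)]
stand_pale top [([172.2, 213.1], 0.57), ([170.8, 245.0], 0.35)]
holder side [([299.2, 242.3], 0.87)]
holder top [([268.6, 231.8], 0.87)]
board_dark side [([333.0, 170.5], 0.76)]
board_dark top [([371.0, 235.4], 0.67)]
board_pale side [([303.8, 173.6], 0.33)]
board_pale top [([171.5, 245.8], 0.58)]
record_near_mid side [([218.7, 203.7], 0.74), ([334.4, 171.1], 0.2)]
record_near_mid top [([262.5, 158.2], 0.65)]
record_far_mid side [([185.9, 202.9], 0.92), ([224.7, 318.6], 0.25)]
record_far_mid top [([247.4, 127.8], 0.82), ([264.6, 161.3], 0.29)]
```

View pics/side0.png

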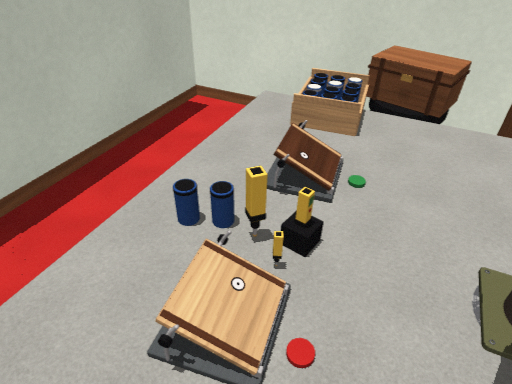

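View pics/top0.png

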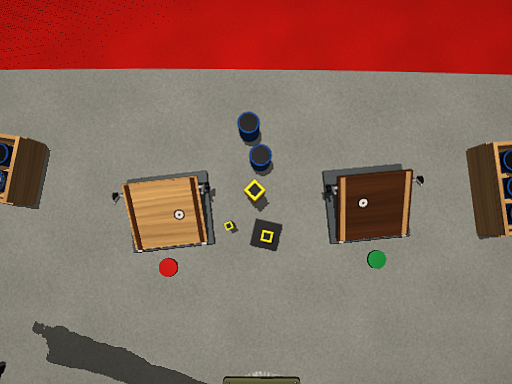

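The red tag lies in front of the pale board: side (300,352), top (169,267). The middle-sized meter stands in the holder at side (305,205), top (267,236). The pale bullseye is at side (238,284), top (180,215). The two other yellow ones are look-alikes, one large and one small.

Run:
```python
import cv2
a=cv2.imread("pics/top0.png")[165:285,110:290]; cv2.imwrite("pics/topc.png",cv2.resize(a,None,fx=4.4,fy=4.4,interpolation=cv2.INTER_CUBIC))
a=cv2.imread("pics/side0.png")[180:380,145:325]; cv2.imwrite("pics/sidec.png",cv2.resize(a,None,fx=3,fy=3,interpolation=cv2.INTER_CUBIC))
```

```text
(no output)
```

View pics/topc.png

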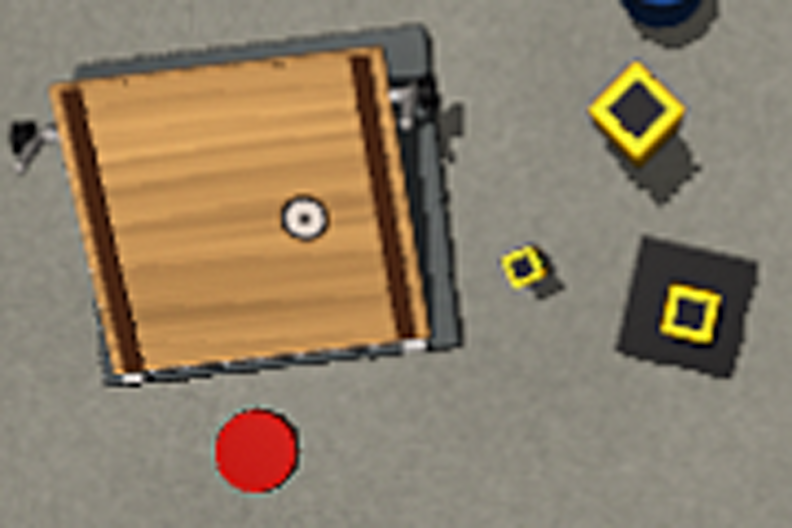

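View pics/sidec.png

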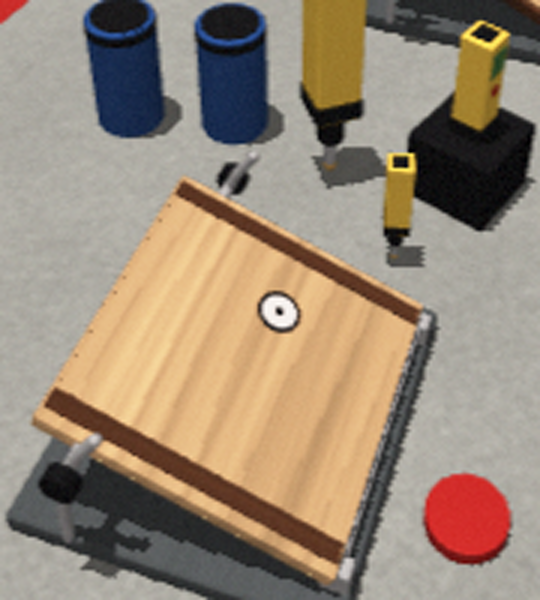

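The crops show the pale board's four corners, a bullseye (topc 304,218; sidec 280,312) and the meter top (topc 691,314; sidec 485,36). I'll fit the board pose from these.

```bash
cat > m.py <<'E'
from h import *
from scipy.optimize import least_squares
np.set_printoptions(precision=3,suppress=True)
C={n:get_image(n) for n in("side","top")}
t=lambda x,y:(110+(x+.5)/4.4-.5,165+(y+.5)/4.4-.5)
s=lambda x,y:(145+(x+.5)/3-.5,180+(y+.5)/3-.5)
sp,e=tri(C["side"],s(280,312),C["top"],t(304,218)); print("spot",sp,e)
mt,e=tri(C["side"],s(485,36),C["top"],t(691,314)); print("mtop",mt,e, "top@150",onz(C["top"],t(691,314),150),"side@150",onz(C["side"],s(485,36),150))
for q in((670,283),(721,290),(713,343),(660,336)): print(onz(C["top"],t(*q),150))
# corners: FL FR NR NL
obs={"top":[t(50,86),t(383,48),t(429,338),t(119,374)],"side":[s(36,418),s(181,180),s(425,312),s(334,570)]}
loc=np.array([[180,95,6],[180,-95,6],[0,-95,6],[0,95,6]],float)
def pts(p):
    x,y,yaw,sl=p; c,si=np.cos(yaw),np.sin(yaw)
    R=np.array([[c,-si,0],[si,c,0],[0,0,1]])@cv2.Rodrigues(np.array([0,-sl,0]))[0]
    return R,np.array([x,y,32])+loc@R.T
def f(p,d=None): 
    P=pts(p)[1]
    return np.concatenate([proj(C[n],P[i])-obs[n][i] for n in obs for i in range(4)])
for n in obs: print(n)
r=least_squares(f,[400,180,0,.3],loss="soft_l1"); R=pts(r.x)[0]
print(r.x,f(r.x).reshape(2,4,2)); print(R)
l=R.T@(sp-[r.x[0],r.x[1],32]); print("spot local",l)
d=ray(C["top"],t(304,218)); o=np.array([r.x[0],r.x[1],32])+6*R[:,2]
for n,q in(("top",t(304,218)),("side",s(280,312))):
    a,d=ray(C[n],q); P=a+d*((o-a)@R[:,2])/(d@R[:,2]); print(n,P)
print(get_state()["ee_rot"])
E
python3 m.py
```

```text
spot [533.22  213.513  70.902] 2.7952077659805528
mtop [484.4    -8.447 149.37 ] 3.9910907370810396 top@150 [482.514  -8.994 150.   ] side@150 [486.067  -6.904 150.   ]
[498.692   2.181 150.   ]
[495.218 -24.72  150.   ]
[467.413 -20.667 150.   ]
[470.875   7.233 150.   ]
top
side
[406.637 185.293   0.278   0.296] [[[ 12.169  24.499]
  [  9.764  12.92 ]
  [ 19.089  11.815]
  [ 19.551  22.991]]

 [[ 44.005   4.651]
  [ 22.151   0.435]
  [ 24.011 -14.368]
  [ 50.02  -11.059]]]
[[ 0.92  -0.275 -0.28 ]
 [ 0.263  0.962 -0.08 ]
 [ 0.292  0.     0.957]]
spot local [135.183  -7.63   -0.549]
top [531.871 211.613  77.195]
side [531.975 218.832  77.83 ]
[[-0.927  0.375 -0.   ]
 [ 0.375  0.927  0.   ]
 [ 0.     0.    -1.   ]]
```

```bash
cat >> m.py <<'E'
print("-----"); print(C["top"]["dist"],C["top"]["fx"])
print(proj(C["top"],sp),t(304,218),proj(C["side"],sp),s(280,312))
P=[tri(C["side"],obs["side"][i],C["top"],obs["top"][i]) for i in range(4)]
for a in P: print(a)
P=np.array([a[0] for a in P]); print([np.linalg.norm(P[i]-P[i-1]) for i in range(4)])
E
python3 m.py | sed -n '/-----/,$p'
```

```text
-----
[-0.044  0.     0.     0.     0.   ] 359.4528252833037
[178.505 213.647] (178.70454545454544, 214.1590909090909) [238.757 283.757] (238.0, 283.6666666666667)
(array([605.129, 352.138, 101.811]), np.float64(1.1929604401049958))
(array([629.975, 165.479,  98.3  ]), np.float64(4.4150978983135225))
(array([462.113, 144.947,  32.866]), np.float64(2.181833047468245))
(array([441.02 , 328.655,  42.104]), np.float64(5.391116327877172))
[np.float64(176.20514571259164), np.float64(188.3377092861368), np.float64(181.3309306149988), np.float64(185.14464764149326)]
```

```bash
cat >> m.py <<'E'
print("=====")
S=[t(304,218),s(280,312)]
def g(p):
    R,_=pts(p[:4]); Q=np.array([p[0],p[1],32])+R@np.array([p[4],p[5],6])
    return np.concatenate([f(p[:4]),proj(C["top"],Q)-S[0],proj(C["side"],Q)-S[1]])
r=least_squares(g,[452,237,.13,.357,90,0],x_scale=[10,10,.1,.1,10,10]); p=r.x; R,_=pts(p[:4])
Q=np.array([p[0],p[1],32])+R@np.array([p[4],p[5],6])
print(p); print(r.fun.reshape(-1,2)); print(R); print("spot",Q)
print([pinpoint(n,"spot_pale") for n in("top","side")])
E
python3 m.py | sed -n '/=====/,$p'
```

```text
=====
[453.765 237.131   0.125   0.354  84.557 -34.523]
[[ 0.183 -1.061]
 [ 0.273 -1.307]
 [ 0.533 -0.806]
 [-0.707 -0.704]
 [-0.63   0.123]
 [ 1.108 -1.258]
 [ 0.501 -2.606]
 [ 1.63   3.368]
 [ 0.553 -1.062]
 [ 0.323  0.778]]
[[ 0.931 -0.124 -0.344]
 [ 0.117  0.992 -0.043]
 [ 0.347  0.     0.938]]
spot [534.683 212.471  66.954]
[[{'uv': [362.2, 204.6], 'p': 0.38}], [{'uv': [237.3, 287.1], 'p': 0.75}, {'uv': [305.6, 199.8], 'p': 0.2}]]
```

{"op": "carry_out", "data": {"steps": [[0,0,0,0,0,-6.85],[0,0,0,0,0,-6.85],[-25.5,-42,0,0,0,0],[-25.5,-42,0,0,0,0],[-25.5,-42,0,0,0,0]], "hand": 85}}

```text
t: 2.2
ee_pos: [292.5, 442.1, 231.3]
ee_rot: [[-0.99, 0.144, 0.0], [0.144, 0.99, 0.0], [-0.0, 0.0, -1.0]]
contact_force: [1.4, 0.4, 0.4]
opening: 84.9
grasp_force: 0.0
```

{"op": "carry_out", "data": {"steps": [[-25.5,-42,0,0,0,0],[-25.5,-42,0,0,0,0],[-25.5,-42,0,0,0,0],[-25.5,-42,0,0,0,0],[-25.5,-42,0,0,0,0]]}}

```text
t: 2.7
ee_pos: [388.4, 215.6, 231.6]
ee_rot: [[-0.989, 0.145, 0.001], [0.145, 0.989, 0.0], [-0.001, 0.001, -1.0]]
contact_force: [1.2, -0.6, -0.5]
opening: 85.2
grasp_force: 0.0
```

{"op": "carry_out", "data": {"steps": [[-25.5,-42,0,0,0,0],[-25.5,-42,0,0,0,0],[-25.5,-42,0,0,0,0],[-25.5,-42,0,0,0,0],[0,0,0,0,0,0]]}}

```text
t: 3.2
ee_pos: [466.5, 27.8, 231.1]
ee_rot: [[-0.987, 0.159, 0.001], [0.159, 0.987, -0.004], [-0.002, -0.004, -1.0]]
contact_force: [-1.4, 0.6, -0.2]
opening: 85.0
grasp_force: 0.0
```

{"op": "carry_out", "data": {"steps": [[-23.3,-32.5,0,0,0,-0.8],[0,0,0,0,0,0],[0,0,45,0,0,0]]}}

```text
t: 3.5
ee_pos: [487.6, 0.5, 189.6]
ee_rot: [[-0.991, 0.135, 0.013], [0.135, 0.991, 0.001], [-0.012, 0.003, -1.0]]
contact_force: [1.0, 0.5, -0.3]
opening: 85.0
grasp_force: 0.0
```

Run:
```python
from h import *
c=get_image("side"); a=cv2.cvtColor(c["img"],cv2.COLOR_RGB2BGR)[80:280,170:410]
cv2.imwrite("pics/side1.png",cv2.resize(a,None,fx=3,fy=3,interpolation=cv2.INTER_CUBIC)); s=get_state(); print(s["ee_pos"],s["ee_rot"])
```

```text
[480.85031811   0.61366922 181.40271642] [[-9.91158111e-01  1.32605213e-01 -4.63210660e-03]
 [ 1.32603863e-01  9.91168935e-01  5.98754630e-04]
 [ 4.67059815e-03 -2.07747217e-05 -9.99989092e-01]]
```

View pics/side1.png

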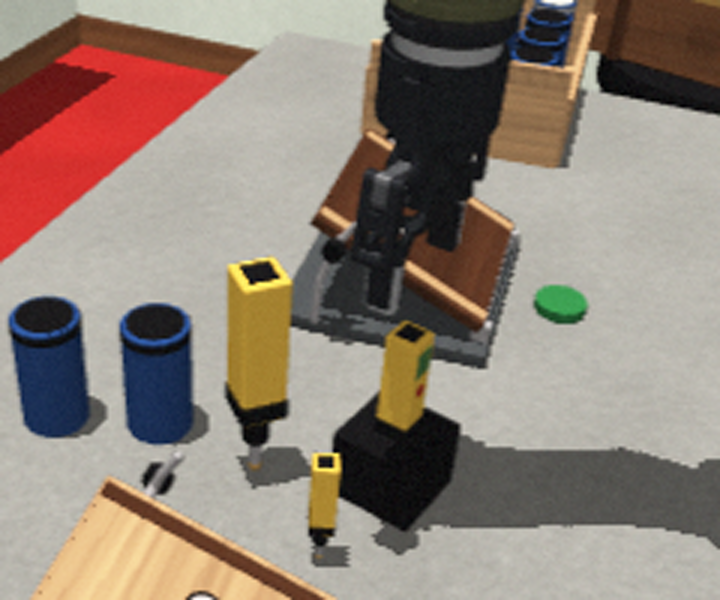

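The picture shows the gripper above the meter at (405,375) in the crop and clear of the large look-alike. I'll correct the offset and go down.

{"op": "carry_out", "data": {"steps": [[-4.6,-8.5,5,0,0,0],[0,0,25,0,0,0],[0,0,28,0,0,0],[0,0,27,0,0,0],[0,0,0,0,0,0]]}}

```text
t: 4.05
ee_pos: [485.0, -8.4, 100.1]
ee_rot: [[-0.991, 0.13, -0.004], [0.13, 0.991, -0.001], [0.004, -0.001, -1.0]]
contact_force: [-0.8, -0.8, 1.3]
opening: 84.7
grasp_force: 0.0
```

{"op": "carry_out", "data": {"steps": [[0,0,0,0,0,0],[0,0,0,0,0,0]]}}

```text
t: 4.25
ee_pos: [487.2, -8.2, 102.9]
ee_rot: [[-0.991, 0.131, 0.003], [0.131, 0.991, 0.0], [-0.003, 0.001, -1.0]]
contact_force: [1.0, 0.8, 0.5]
opening: 85.1
grasp_force: 0.0
```

{"op": "carry_out", "data": {"steps": [[2.5,0,6,0,0,0],[0,0,0,0,0,0],[0,0,0,0,0,0]]}}

```text
t: 4.55
ee_pos: [483.5, -8.0, 95.6]
ee_rot: [[-0.991, 0.131, 0.0], [0.131, 0.991, -0.0], [-0.0, 0.0, -1.0]]
contact_force: [0.8, 0.6, -0.3]
opening: 85.2
grasp_force: 0.0
```

{"op": "carry_out", "data": {"steps": [[0,0,0,0,0,0],[0,0,0,0,0,0],[0,0,0,0,0,0],[0,0,0,0,0,0],[0,0,0,0,0,0]], "hand": 10}}

```text
t: 5.05
ee_pos: [483.4, -8.0, 95.4]
ee_rot: [[-0.991, 0.131, -0.0], [0.131, 0.991, -0.0], [0.0, -0.0, -1.0]]
contact_force: [-1.2, 0.4, 2.2]
opening: 25.5
grasp_force: 58.3
```

{"op": "carry_out", "data": {"steps": [[0,0,0,0,0,0],[0,0,0,0,0,0],[0,0,0,0,0,0],[0,0,0,0,0,0],[0,0,0,0,0,0]]}}

```text
t: 5.55
ee_pos: [483.5, -8.0, 95.4]
ee_rot: [[-0.991, 0.131, 0.0], [0.131, 0.991, -0.0], [-0.0, -0.0, -1.0]]
contact_force: [-1.0, 0.6, 4.9]
opening: 25.5
grasp_force: 58.4
```

{"op": "carry_out", "data": {"steps": [[0,0,-15,0,0,0],[0,0,-30,0,0,0],[0,0,-35,0,0,0],[0,0,-40,0,0,0],[0,0,-40,0,0,0]]}}

```text
t: 6.05
ee_pos: [482.9, -8.1, 256.2]
ee_rot: [[-0.991, 0.131, -0.002], [0.131, 0.991, 0.0], [0.002, 0.0, -1.0]]
contact_force: [0.6, -0.8, -1.4]
opening: 25.7
grasp_force: 58.8
```

{"op": "carry_out", "data": {"steps": [[0,0,0,0,0,0],[0,0,0,0,0,0],[0,0,0,0,0,0]]}}

```text
t: 6.35
ee_pos: [482.4, -8.3, 253.9]
ee_rot: [[-0.991, 0.131, -0.003], [0.131, 0.991, -0.0], [0.003, -0.001, -1.0]]
contact_force: [0.5, -0.8, -1.6]
opening: 25.4
grasp_force: 58.9
```

Run:
```python
from h import *
np.set_printoptions(precision=1,suppress=True)
c=get_image("side"); a=cv2.cvtColor(c["img"],cv2.COLOR_RGB2BGR)[60:300,150:410]
s=get_state(); R=np.array(s["ee_rot"]); p=np.array(s["ee_pos"])
tip=p+R@[0,0,79.4]; print(p,tip,proj(c,tip),(proj(c,tip)-[150,60])*2.5, s["contact_force"],s["opening"],s["grasp_force"])
cv2.imwrite("pics/side2.png",cv2.resize(a,None,fx=2.5,fy=2.5,interpolation=cv2.INTER_CUBIC))
print(pinpoint("side","meter_tip"))
```

```text
[482.4  -8.2 253.8] [482.1  -8.3 174.4] [309.7 182.4] [399.1 306. ] [ 0.  -0.1 -0.9] 25.229777568604973 58.94446671009064
[{'uv': [310.6, 178.1], 'p': 0.54}, {'uv': [256.7, 236.3], 'p': 0.41}]
```

View pics/side2.png

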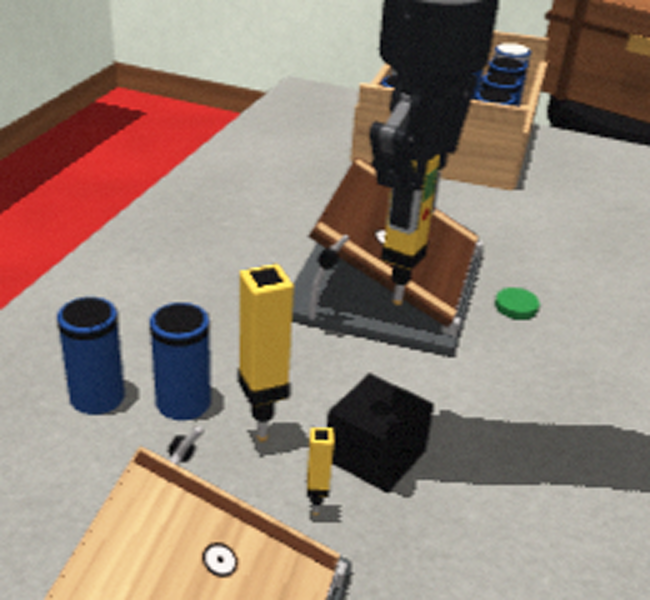

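The meter is in the grip with its tip at (398,302) in the crop, within 2 px of the prediction, and the holder is empty. I'll plan the tilt and the approach.

```bash
cat > plan.py <<'E'
from h import *
import sys
np.set_printoptions(precision=2,suppress=True)
yaw,sl,spot,L=.125,.354,np.array([534.,212.8,68.]),79.4
n=np.array([-np.sin(sl)*np.cos(yaw),-np.sin(sl)*np.sin(yaw),np.cos(sl)])
s=get_state(); R=np.array(s["ee_rot"]); p=np.array(s["ee_pos"])
k=np.cross(R[:,2],-n); a=np.arcsin(np.linalg.norm(k)); w=k/np.linalg.norm(k)*a
h=float(sys.argv[1]); Rt=cv2.Rodrigues(w)[0]@R; tgt=spot+n*(h+L)
print("turn deg (tool)",np.degrees(R.T@w),"shift after turn",Rt.T@(tgt-p),"shift now",R.T@(tgt-p))
print("tip-spot, board axes h:",(p+R[:,2]*L-spot)@n, "tip",p+R[:,2]*L,"F.n",np.array(s["contact_force"])@n,s["contact_force"],s["t"])
E
python3 plan.py 50
```

```text
turn deg (tool) [ -5.18 -19.81   0.  ] shift after turn [ 44.86 208.25  72.15] shift now [ 21.01 214.49  64.34]
tip-spot, board axes h: 127.1663993840898 tip [482.14  -8.19 174.38] F.n -1.2398958290042317 [ 0.3   0.03 -1.21] 6.45
```

{"op": "carry_out", "data": {"steps": [[0,0,0,-1.73,-6.6,0],[0,0,0,-1.73,-6.6,0],[0,0,0,-1.73,-6.6,0],[6,30,0,0,0,0],[9,40,0,0,0,0]]}}

```text
t: 6.95
ee_pos: [475.9, 60.8, 254.9]
ee_rot: [[-0.932, 0.122, 0.342], [0.144, 0.989, 0.039], [-0.334, 0.086, -0.939]]
contact_force: [1.7, 0.3, -0.5]
opening: 25.4
grasp_force: 58.9
```

{"op": "carry_out", "data": {"steps": [[9,40,0,0,0,0],[9,40,0,0,0,0],[6,30,0,0,0,0],[6,28,0,0,0,0],[0,0,0,0,0,0]]}}

```text
t: 7.45
ee_pos: [464.8, 209.7, 257.5]
ee_rot: [[-0.933, 0.106, 0.345], [0.13, 0.99, 0.048], [-0.336, 0.09, -0.937]]
contact_force: [-0.0, 0.2, -1.3]
opening: 25.6
grasp_force: 59.0
```

{"op": "carry_out", "data": {"steps": [[0,0,0,0,0,0],[0,0,0,0,0,0],[0,0,0,0,0,0]]}}

```text
t: 7.75
ee_pos: [465.7, 202.0, 258.0]
ee_rot: [[-0.931, 0.118, 0.345], [0.141, 0.989, 0.041], [-0.336, 0.087, -0.938]]
contact_force: [0.6, 0.5, -1.1]
opening: 25.6
grasp_force: 59.0
```

```bash
python3 plan.py 25
```

```text
turn deg (tool) [-0.1   0.07  0.  ] shift after turn [ 1.54  1.84 97.81] shift now [ 1.66  2.02 97.81]
tip-spot, board axes h: 122.81184754077296 tip [493.05 205.3  183.57] F.n -1.2527895089630081 [ 0.61  0.5  -1.09] 7.75
```

Aligned. I'll go to about 25 mm above the face, then check with both cameras.

{"op": "carry_out", "data": {"steps": [[1.6,2,20,0,0,0],[0,0,25,0,0,0],[0,0,25,0,0,0],[0,0,18,0,0,0],[0,0,10,0,0,0]]}}

```text
t: 8.25
ee_pos: [495.6, 208.7, 180.8]
ee_rot: [[-0.933, 0.12, 0.34], [0.14, 0.989, 0.037], [-0.332, 0.082, -0.94]]
contact_force: [-0.1, -0.6, -1.1]
opening: 25.6
grasp_force: 59.8
```

{"op": "carry_out", "data": {"steps": [[0,0,0,0,0,0],[0,0,0,0,0,0],[0,0,0,0,0,0],[0,0,0,0,0,0]]}}

```text
t: 8.65
ee_pos: [495.3, 209.9, 182.2]
ee_rot: [[-0.933, 0.118, 0.341], [0.139, 0.989, 0.039], [-0.333, 0.084, -0.939]]
contact_force: [0.5, -0.1, -1.7]
opening: 25.3
grasp_force: 59.8
```

```bash
python3 plan.py 5
python3 - <<'E'
from h import *
o=[]
s=get_state(); R=np.array(s["ee_rot"]); tip=np.array(s["ee_pos"])+R@[0,0,79.4]
for n,(u,v) in(("side",(185,215)),("top",(110,140))):
    c=get_image(n); a=cv2.cvtColor(c["img"],cv2.COLOR_RGB2BGR)[v:v+120,u:u+100]
    print(n,"pred tip in crop",(proj(c,tip)-[u,v])*4+1.5)
    o.append(cv2.resize(a,None,fx=4,fy=4,interpolation=cv2.INTER_CUBIC))
cv2.imwrite("pics/both3.png",np.hstack(o))
E
```

```text
turn deg (tool) [-0.26 -0.14 -0.  ] shift after turn [ 2.65 -2.75 36.15] shift now [ 2.57 -2.58 36.17]
tip-spot, board axes h: 41.15407930498666 tip [522.42 213.04 107.64] F.n -1.757273085899367 [ 0.51 -0.11 -1.69] 8.65
side pred tip in crop [238.31364626 230.7407592 ]
top pred tip in crop [262.90712534 313.09451935]
```

View pics/both3.png

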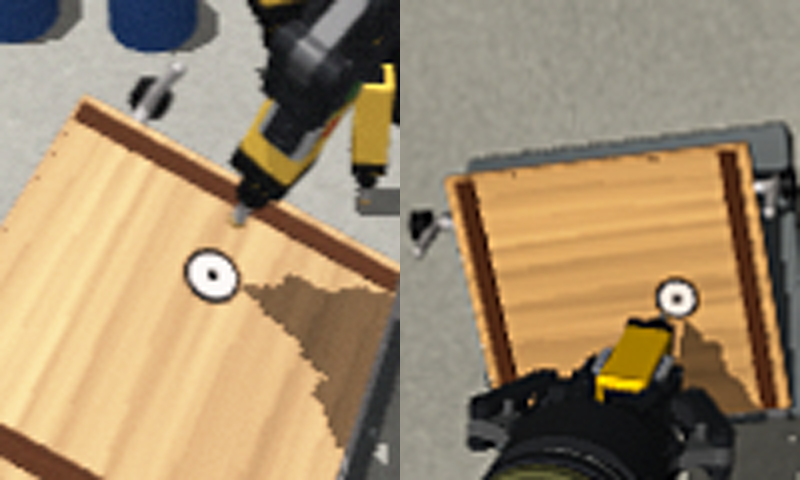

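The tip is at (238,226) in the side crop, where it was predicted to within about 1 px, and the bullseye dot is at (212,275). In the top half the nose hides the tip beside the dot at (677,298). I'll go closer.

{"op": "carry_out", "data": {"steps": [[1,-1,10,-0.2,-0.1,0],[1.6,-1.6,10,0,0,0],[0,0,8,0,0,0],[0,0,0,0,0,0],[0,0,0,0,0,0]]}}

```text
t: 9.25
ee_pos: [499.5, 208.7, 166.6]
ee_rot: [[-0.934, 0.118, 0.337], [0.138, 0.99, 0.035], [-0.33, 0.079, -0.941]]
contact_force: [0.3, 0.6, -0.7]
opening: 25.4
grasp_force: 59.8
```

{"op": "carry_out", "data": {"steps": [[0,0,0,0,0,0],[0,0,0,0,0,0],[0,0,0,0,0,0]]}}

```text
t: 9.55
ee_pos: [499.6, 208.9, 166.7]
ee_rot: [[-0.934, 0.118, 0.338], [0.138, 0.99, 0.035], [-0.33, 0.08, -0.941]]
contact_force: [-1.3, -0.8, -1.2]
opening: 25.8
grasp_force: 59.8
```

```bash
python3 plan.py 0
python3 - <<'E'
from h import *
o=[]
s=get_state(); R=np.array(s["ee_rot"]); p=np.array(s["ee_pos"]); 
for n,(u,v) in(("side",(215,240)),("top",(155,180))):
    c=get_image(n); a=cv2.cvtColor(c["img"],cv2.COLOR_RGB2BGR)[v:v+60,u:u+50]
    for k in(79.4,55.4,35.4): print(n,k,"in crop",(proj(c,p+R@[0,0,k])-[u,v])*8+3.5)
    o.append(cv2.resize(a,None,fx=8,fy=8,interpolation=cv2.INTER_CUBIC))
cv2.imwrite("pics/both4.png",np.hstack(o))
E
```

```text
turn deg (tool) [-0.5  -0.31 -0.  ] shift after turn [ 1.62 -0.82 25.18] shift now [ 1.48 -0.6  25.2 ]
tip-spot, board axes h: 25.18748096110636 tip [526.46 211.68  92.04] F.n -0.6742506324818189 [-1.32 -0.83 -1.24] 9.55
side 79.4 in crop [223.52995289 297.6598354 ]
side 55.4 in crop [258.37490163 240.17731235]
side 35.4 in crop [288.77538847 190.02690686]
top 79.4 in crop [182.25890109 293.71384525]
top 55.4 in crop [168.11627661 320.22481515]
top 35.4 in crop [155.75299445 343.40867729]
```

View pics/both4.png

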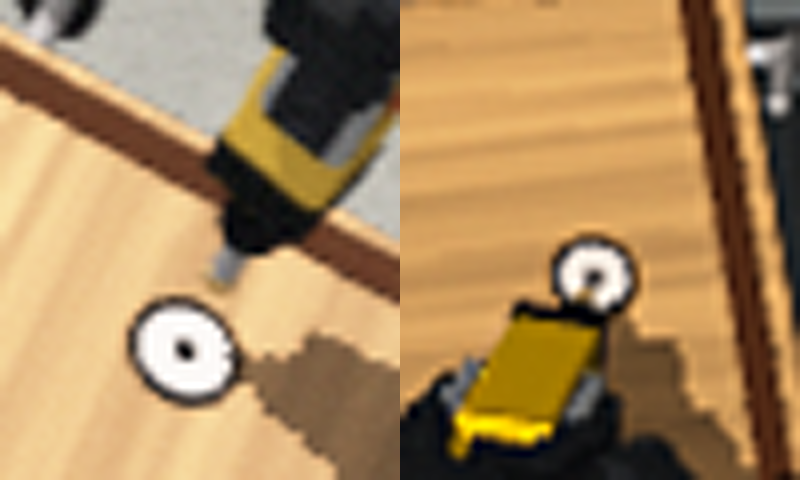

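The tip is at (220,285) in the side half and (583,295) in the top half; the dot is at (185,349) and (593,278). I'll triangulate both to get the relative offset.

```bash
cat plan.py > rel.py
cat >> rel.py <<'E'
C={n:get_image(n) for n in("side","top")}
S=lambda x,y:((x-3.5)/8+215,(y-3.5)/8+240)
T=lambda x,y:((x-3.5)/8+155,(y-3.5)/8+180)
tip,e1=tri(C["side"],S(220,285),C["top"],T(183,295)); sp,e2=tri(C["side"],S(185,349),C["top"],T(193,278))
print(tip,e1,sp,e2); print("rel in tool",R.T@(sp-tip))
E
python3 rel.py 0
```

```text
turn deg (tool) [-0.5  -0.32  0.  ] shift after turn [ 1.6 -0.8 25.1] shift now [ 1.46 -0.58 25.12]
tip-spot, board axes h: 25.107229687011955 tip [526.45 211.65  91.95] F.n -1.6750048447729458 [-0.06  0.57 -1.78] 9.65
[526.79 211.02  95.32] 1.587712415883294 [533.29 213.49  72.11] 3.8192638913806682
rel in tool [ 1.93  1.37 24.12]
```

{"op": "carry_out", "data": {"steps": [[0.8,0.3,5,-0.5,-0.3,0],[0.8,0.3,5,0,0,0],[0,0,5,0,0,0],[0,0,0,0,0,0],[0,0,0,0,0,0]]}}

```text
t: 10.25
ee_pos: [503.4, 209.9, 151.8]
ee_rot: [[-0.932, 0.116, 0.343], [0.138, 0.989, 0.042], [-0.335, 0.087, -0.938]]
contact_force: [0.1, -0.9, -2.5]
opening: 25.3
grasp_force: 59.9
```

```bash
python3 plan.py 0
```

```text
turn deg (tool) [-0.05 -0.03 -0.  ] shift after turn [ 0.   -0.96  9.84] shift now [-0.01 -0.95  9.84]
tip-spot, board axes h: 9.843475781428085 tip [530.68 213.26  77.3 ] F.n -2.3172525779451636 [ 0.12 -0.94 -2.47] 10.25
```

{"op": "carry_out", "data": {"steps": [[0,0,5,0,0,0],[0,0,4,0,0,0],[0,0,0,0,0,0],[0,0,0,0,0,0],[0,0,0,0,0,0]]}}

```text
t: 10.75
ee_pos: [506.4, 210.5, 143.5]
ee_rot: [[-0.932, 0.115, 0.343], [0.138, 0.989, 0.043], [-0.335, 0.088, -0.938]]
contact_force: [-0.9, -0.8, -2.2]
opening: 25.4
grasp_force: 59.9
```

```bash
cat > fz.py <<'E'
from h import *
from plan import n,R,p,spot,L
f=[]; 
for i in range(8):
    get_image("side"); s=get_state(); f.append([*(np.array(s["contact_force"])@np.c_[n]),*s["contact_force"]])
print("F.n mean",np.mean(f,0),"sd",np.std(f,0)[0]/8**.5)
E
python3 fz.py 0
```

```text
turn deg (tool) [-0.02 -0.03  0.  ] shift after turn [-0.1  -1.22  0.99] shift now [-0.1  -1.22  0.99]
tip-spot, board axes h: 0.9897998008862118 tip [533.67 213.96  68.99] F.n -1.6995199826753815 [-0.94 -0.78 -2.19] 10.75
F.n mean [-1.17 -0.32 -0.1  -1.37] sd 0.16810292426509943
```

{"op": "carry_out", "data": {"steps": [[0,-0.4,2,0,0,0],[0,0,2,0,0,0],[0,0,2,0,0,0],[0,0,0,0,0,0],[0,0,0,0,0,0]]}}

```text
t: 11.65
ee_pos: [508.5, 210.6, 137.8]
ee_rot: [[-0.932, 0.115, 0.343], [0.138, 0.989, 0.043], [-0.335, 0.088, -0.938]]
contact_force: [-1.6, 0.5, 1.1]
opening: 25.5
grasp_force: 60.0
```

```bash
python3 fz.py 0
```

```text
turn deg (tool) [ 0.   -0.03 -0.  ] shift after turn [-0.06 -1.01 -5.05] shift now [-0.05 -1.01 -5.05]
tip-spot, board axes h: -5.052855413024011 tip [535.76 214.03  63.32] F.n 1.5924430747590954 [-1.61  0.46  1.13] 11.65
F.n mean [ 0.58 -0.25 -0.07  0.53] sd 0.15243051616410794
```

{"op": "carry_out", "data": {"steps": [[0,0,1,0,0,0],[0,0,1,0,0,0],[0,0,0,0,0,0],[0,0,0,0,0,0],[0,0,0,0,0,0]]}}

```text
t: 12.55
ee_pos: [509.1, 210.6, 136.0]
ee_rot: [[-0.932, 0.115, 0.344], [0.138, 0.989, 0.043], [-0.335, 0.088, -0.938]]
contact_force: [-0.7, 2.1, 1.8]
opening: 25.5
grasp_force: 60.1
```

```bash
python3 fz.py 0
python3 - <<'E'
from h import *
o=[]
for n,(u,v) in(("side",(215,240)),("top",(155,180))):
    c=get_image(n); a=cv2.cvtColor(c["img"],cv2.COLOR_RGB2BGR)[v:v+60,u:u+50]
    o.append(cv2.resize(a,None,fx=8,fy=8,interpolation=cv2.INTER_CUBIC))
cv2.imwrite("pics/both5.png",np.hstack(o))
E
```

```text
turn deg (tool) [-0.   -0.03 -0.  ] shift after turn [-0.07 -0.94 -7.01] shift now [-0.06 -0.94 -7.01]
tip-spot, board axes h: -7.010843416739578 tip [536.42 214.04  61.47] F.n 1.840647399478627 [-0.74  2.13  1.79] 12.55
F.n mean [ 1.22 -0.48  0.91  1.16] sd 0.12816020313728227
```

View pics/both5.png

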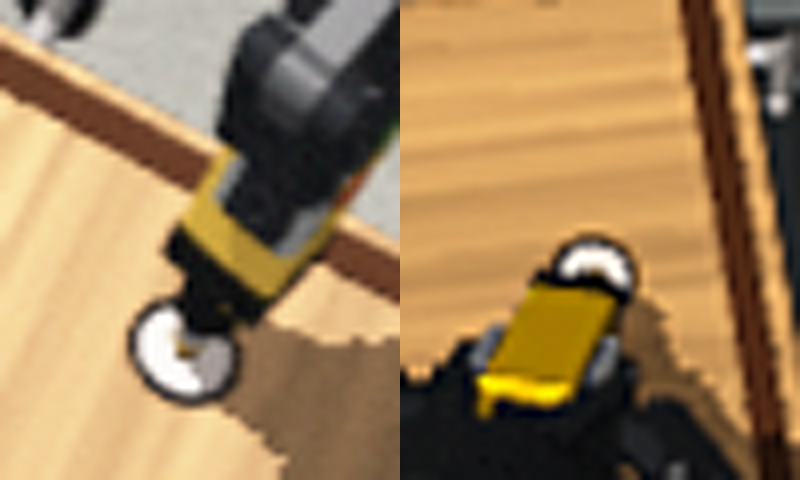

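The tip sits on the dot at (187,350) in the side half and about (594,272) in the top half. The board hasn't moved, and the force has risen by about 2.4 N, which puts the plunger about half-way in. I'm handing the job in.

```bash
python3 -c "from cell import *; print(sign_off())"
```

```text
the job is handed in; nothing more can be done
None
```

I handed the job in with the gripper holding the meter square on the centre of the pale board's bullseye (the red-tagged board). The tip was pressed with about 2.4 N, roughly half-way in; sign-off gave no verdict.

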